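# Index a gearbox flange until the sprung key catches, and lock it

### The arm

A 6-joint arm with a two-finger parallel gripper is mounted at the origin on the work surface. World frame = base frame: x ahead of the robot, y to its left, z up, the work surface at z = 0. Lengths are in m, angles in rad, forces in N, time in s.
With the tool pointing down it reaches from about 0.25 to 0.725 m from the base axis. Payload 4 kg.
Tool frame: the origin (TCP) lies at the very end of the fingers, on their centre line; the grasp point (between the pads) lies robot.hold_point_z behind it (robot.hold_point_z is the distance from the TCP to the grasp point, in m); z points along the fingers, y is the line along which they close (so a half turn about z gives the same grasp; the last joint's range is limited). The gripper opens to 85 mm and grips with 20 to 120 N. Pads are 22 mm wide; open, the fingers measure 114 mm over their backs; the gripper's body (76 mm by 85 mm) begins 54 mm behind the grasp point. The pads swing forward as they close: fully open they stand 13 mm farther back than shut.
Start: joints at [-1.345, 0.241, 0.005, 1.335, 0, 1.571], TCP at [0.112, -0.487, 0.231] pointing down, gripper open.
Joint ranges: [-2.72, 2.72], [-1.05, 1.87], [-1.09, 1.28], [-1.99, 2.15], [-1.42, 1.44], [-3.14, 3.14]. Speed limits (rad/s): [2.79, 2.79, 3.14, 3.14, 3.14, 3.14].

### API

Orientations are given as a unit quaternion [x, y, z, w].
In Python, from bench import robot gives the robot as it stands.
- The arm moves only by the tool jog_arm, never from a script. Its argument "plan" is a list of rows, each an object with "claw": the closure, from -1 (fully open) to 1 (shut); "travel": the shift along the world's x, y, z in units of 40 mm (1.0 is 40 mm), a list of three; "turn": the turn, a rotation vector about the world's x, y, z in degrees, a list of three. A call has 1 to 10 rows; each row shifts and turns the commanded pose from where the row before left it; what a row does not reach is not made up. A row lasts 1/12 s, in which the tool goes at most 41.7 mm and 7.16 degrees, less where a joint would pass 70% of its speed; a pose out of reach is approached as far as the arm can. A call is refused whole if a number of a shift passes 1 or a number of a turn 7.16, either way. A call with a gripper value outside its range is refused whole. The fingers move at their own pace and stop on an object; the grip force is fixed at half the most. Time passes only in rows, so rows that do not move let the fingers close. It gives the time, the measured TCP pose, the force, the opening and the grip force at its end, in the units of the state.
- robot.observe(): the state, without advancing time (a new reading comes with each control period).
- robot.capture(name): name is "scene" or "side" or "wrist"; returns the picture (480x640x3 uint8, red, green, blue); there is no depth.
- robot.get_calibration(name): a dict with "fx", "fy", "cx", "cy" (pixels), "dist_coeffs" ([k1, k2, p1, p2, k3] as OpenCV has them; the pictures are not rectified), "extrinsics" (4x4, takes a point from camera to world coordinates). Camera axes: x right, y down, z forward; pixel columns grow to the right and rows downward; lengths in m; the calibration is good to about 2 mm. A picture is of the moment at which its call begins: read the wrist's pose just before it. get_calibration takes no time and is no camera call; for the wrist camera it gives the pose at the moment of the call.
- robot.hand_in(): hands the job in; it is judged then, once.
The state is a dict: "clock": time; "qpos": joint angles; "qvel": joint speeds; "joint_efforts": joint torques, N m; "tcp_pos": TCP position; "eef_rot": TCP orientation; "wrist_force": force on the tool from outside, world axes, zero at the start; "wrist_torque": the same for the moment, N m; "gripper_width": opening from 0.0 (shut) to 1.0 (fully open); "grasp_force": force on a finger pad.
Only numpy, scipy, OpenCV 4.12 (cv2) and the standard library are available. Lean on these libraries where they do the work, as an engineer would, in place of code of your own. Each camera call takes 0.05 s, during which the arm holds its last target. There are 200 camera calls.

### The job

Turn the aluminium flange in its fixture, by pushing on the ends of its raised lobes, until the notch in its rim comes to the sprung key and the key drops in. Stop there, then push the key by its thumb tab fully home so that the flange is locked, and let go. Feel for it: never push the flange or the key with more than 12 newtons; keep the flange flat on the plate and leave the gear, spanner and can alone.

Things in the scene. Friction and masses are not known exactly. Their poses are not given: they have to be found in the camera images.
- fixture: Dark steel fixture bolted to the bench: a 190 x 190 mm plate, 20 mm thick, with a bore in its middle in which the flange turns, and a 140 mm wide, 20 mm thick arm running along the fixture's +y to 240 mm from the centre, which carries the key guide. Origin: centre of the plate's underside, on the bench, under the flange axis; z up; +y points from the flange axis towards the key, within 10 degrees.
- flange: Bare aluminium flange, 0.6 to 0.9 kg, loose on the oiled plate with a spigot in the bore (1 mm side play); turns either way against 2 to 6 N of friction at the rim. Round rim, 85 mm radius, 14 mm thick, broken only by the notch; 120 mm hub, 26 mm high; three raised lobes on the rim. Origin: on the axis at its underside, 20 mm above the bench; +y points to the notch, z up.
- lobe (a point): Top middle of the lobe oppopoint the notch (74 mm from the axis, 50 mm above the bench). Three lobes stand on the rim, 60 to 85 mm from the axis, 34 to 50 mm above the bench; in the flange frame they are centred at 30, 150 and 270 degrees about z (this one), each 80 degrees wide, too wide to grip. Between them are gaps 40 degrees (50 mm) wide; closed fingers fit in and push on the lobe ends.
- notch (a point): Mouth of the notch: mid-width at the rim, 85 mm from the flange axis, 28 mm above the bench, in the middle of one of the gaps between lobes. The notch is a slot through the 14 mm thick rim, 19 mm wide and 22 mm deep, open outwards and upwards; the key enters it from outside.
- key (a joint): Travel of the sprung steel key towards the flange axis, m. Near 0.001 its tip rides on the rim under about 3.5 N of spring; when the notch comes it snaps to about 0.013 and the flange can turn no further; the last part is pushed by hand against 1.2 N of friction to 0.0195, fully home, where it stays. Tongue 16 mm wide, 22 to 33 mm above the bench; it slides radially.
- key_base (a point): Middle of the fixture arm's top, on the fixture's y axis, 114 mm from the flange axis, 20 mm above the bench. Over it stands the key guide, a steel bridge 55 mm wide, 46 mm high, 100 to 128 mm from the axis. The guide's angle about the flange axis is not measured: it is clamped anywhere within 10 degrees either side of the fixture's y axis, and the key's radial line with it.
- tab_base (a point): Point on the fixture's y axis, 196 mm from the flange axis, 20 mm above the bench, near the key's thumb tab: an upright plate 36 mm wide, 8 mm thick along the travel, 31 to 76 mm above the bench. On the key's own line, the tab's outer face (turned away from the flange) is 195.5 mm from the flange axis minus the key's travel: 176 mm when home. The arm (top at 20 mm) lies below it.
- gear: Bystander: steel gear, 75 mm across, 36 mm high, on the bench. Origin: centre of its underside.
- spanner: Bystander: open spanner lying on the bench, about 180 mm long.
- can: Bystander: grey closed can, 66 mm across, 110 mm high, standing on the bench. Origin: centre of its underside.

How it is judged:
On the way:
1. the flange has been turned until the key dropped into the notch (value of joint key above 0.007 m), for 0.2 s.
At the end, for the whole second after the job is handed in: The key is fully home in the notch (travel at least 17.5 of 19.5 mm), the flange lies flat on the plate (tilt under 0.03 rad, raised by less than 2.5 mm), and everything is at rest (value of joint key above 0.0175 m and angle between flange's own z axis and vertical below 0.03 rad and height (world z) of flange below 0.0225 m and linear speed of flange below 0.01 m/s and velocity of joint key between -0.005 and 0.005 m/s); the robot touches nothing.
It fails at once if the fingers push the key with more than 12 N (contact force between the fingers and key above 12 N).
It fails at once if the robot pushes the flange with more than 12 N (contact force between any of the fingers, the arm and flange above 12 N).
It fails at once if the flange is lifted or tipped off the plate (height (world z) of flange above 0.026 m or angle between flange's own z axis and vertical above 0.08 rad).
It fails at once if a bystander is moved by more than 15 mm (distance of any of gear, spanner, can from where it was at the start of the episode above 0.015 m).
It also fails if it takes over 72 s, if anything falls off the work surface, if the arm or the gripper's body presses on something with over 40 N, if the wrist force passes 120 N, or if a joint passes its speed limit or range.

## Working session

There is one attempt and no reset: what is moved stays moved. The work goes in short steps, Python scripts to look and compute and a tool call to move; the robot and the scene stay as the last step left them, time stands still between calls to the robot, and variables do not carry over. Pictures are saved under pics/ and viewed, at most 10 in all, crops included, and the job is handed in when it is done.

Besides the shell and the picture viewer there is one more tool, called after "Call:" as name(argument=value, ...), one argument or row to a line, values as JSON. jog_arm: Moves the arm, as the interface text tells. Its arguments: {"type":"object","properties":{"plan":{"type":"array"}},"required":["plan"]}

```bash
mkdir -p pics; ls
python3 - <<'E'
from bench import robot
import cv2,numpy as np
print(robot.observe(), robot.hold_point_z)
for n in ["scene","side"]:
    im=robot.capture(n); cv2.imwrite(f"pics/{n}0.png",im[:,:,::-1])
    c=robot.get_calibration(n); print(n,c)
E
```

```text
pics
{'clock': 0.0, 'qpos': array([-1.34499802e+00,  2.41437613e-01,  3.70038091e-03,  1.33521870e+00,
       -2.63077390e-05,  1.57081281e+00]), 'qvel': array([ 1.49573648e-03, -2.79056246e-04, -8.20696586e-05,  4.31788072e-04,
        2.42275944e-04, -1.00413451e-03]), 'joint_efforts': array([ 5.63033718e-04, -3.72319543e+01,  2.52408367e+01,  1.69806270e-02,
        1.01362039e-04,  3.87803070e-06]), 'tcp_pos': array([ 0.1117885 , -0.48667424,  0.23039158]), 'eef_rot': array([ 9.93634005e-01,  1.12651225e-01, -1.34729045e-04, -1.07144616e-03]), 'wrist_force': array([-0.48007873, -0.59798903, -0.15619706]), 'wrist_torque': array([-0.03596962, -0.00038369,  0.01278539]), 'grasp_force': 0.0, 'gripper_width': 1.0009924053645056} 0.0187
scene {'fx': 502.6521563853742, 'fy': 502.6521563853742, 'cx': 315.0539369142995, 'cy': 241.75071199666357, 'dist_coeffs': array([-0.10212481,  0.        ,  0.        ,  0.        ,  0.        ]), 'extrinsics': array([[ 7.79471780e-01,  5.36386546e-01, -3.23594218e-01,
         9.34173718e-01],
       [ 6.26437171e-01, -6.67039163e-01,  4.03280580e-01,
        -5.74219724e-01],
       [ 4.64261498e-04, -5.17057277e-01, -8.55950674e-01,
         1.17800051e+00],
       [ 0.00000000e+00,  0.00000000e+00,  0.00000000e+00,
         1.00000000e+00]])}
side {'fx': 574.1077153677011, 'fy': 574.1077153677011, 'cx': 323.52079291132327, 'cy': 231.77114910079501, 'dist_coeffs': array([-0.18151711,  0.        ,  0.        ,  0.        ,  0.        ]), 'extrinsics': array([[-0.81859329, -0.40271276,  0.40954543, -0.07997226],
       [-0.5740991 ,  0.55162761, -0.6050762 ,  0.8751423 ],
       [ 0.01775534, -0.73043098, -0.68275569,  1.07547879],
       [ 0.        ,  0.        ,  0.        ,  1.        ]])}
```

View pics/scene0.png

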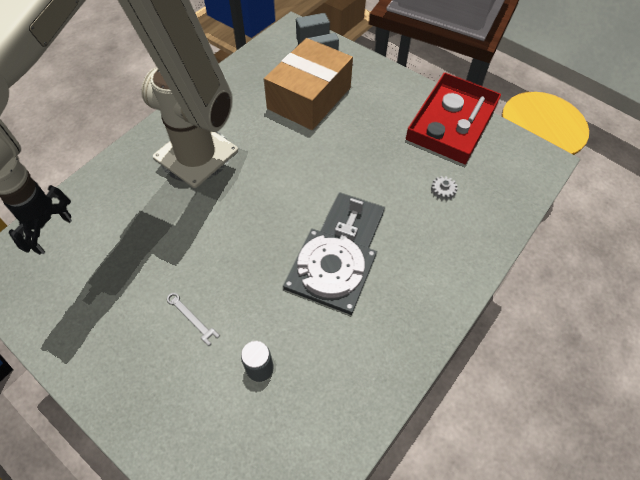

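View pics/side0.png

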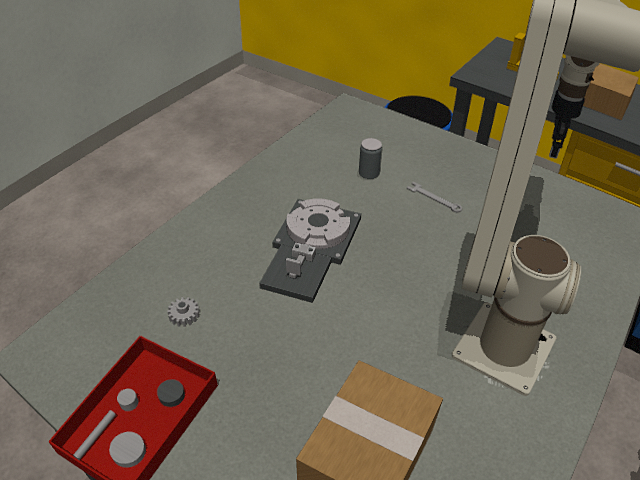

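The scene picture shows the flange at about (331,264), the guide at (347,228) and the tab at (354,205), with the gear, spanner and can well clear. In the side picture the flange is at (318,222) and the tab at (294,266). I'll enlarge both and measure.

```bash
cat > h.py <<'E'
from bench import robot
import cv2,numpy as np
def cal(n):
    c=robot.get_calibration(n);K=np.array([[c['fx'],0,c['cx']],[0,c['fy'],c['cy']],[0,0,1.]]);return K,c['dist_coeffs'],c['extrinsics']
def ray(n,uv,C=None):
    K,d,T=C or cal(n)
    p=cv2.undistortPoints(np.array(uv,float).reshape(-1,1,2),K,d)[:,0]
    return T[:3,3],np.c_[p,np.ones(len(p))]@T[:3,:3].T
def plane(n,uv,z,C=None):
    o,r=ray(n,uv,C);return o+r*((z-o[2])/r[:,2])[:,None]
def tri(a,ua,b,ub):
    oa,ra=ray(a,[ua]);ob,rb=ray(b,[ub]);ra=ra[0];rb=rb[0]
    s=np.linalg.lstsq(np.c_[ra,-rb],ob-oa,rcond=None)[0]
    return (oa+s[0]*ra+ob+s[1]*rb)/2
def proj(n,P,C=None):
    K,d,T=C or cal(n);E=np.linalg.inv(T)
    return cv2.projectPoints(np.array(P,float).reshape(-1,1,3),cv2.Rodrigues(E[:3,:3])[0],E[:3,3],K,d)[0][:,0]
E
python3 - <<'E'
from h import *
a=cv2.imread("pics/scene0.png")[185:320,270:395];b=cv2.imread("pics/side0.png")[190:310,250:370]
a=cv2.resize(a,(400,432),interpolation=3);b=cv2.resize(b,(400,400),interpolation=3)
o=np.zeros((432,800,3),np.uint8);o[:,:400]=a;o[:400,400:]=b
cv2.imwrite("pics/crop.png",o)
# hub bore dark disc centres
for n,(u,v) in dict(scene=(331,264),side=(318,220)).items():
    g=cv2.imread(f"pics/{n}0.png",0);m=(g<110).astype(np.uint8)
    k,l,s,c=cv2.connectedComponentsWithStats(m);i=l[v,u];print(n,s[i],c[i],plane(n,[c[i]],.046))
E
```

```text
scene [321 255  20  18 280] [330.61785714 263.41428571] [[ 0.57799785 -0.06646419  0.046     ]]
side [308 213  21  14 227] [317.8061674  219.64757709] [[ 0.57734494 -0.06720542  0.046     ]]
```

View pics/crop.png

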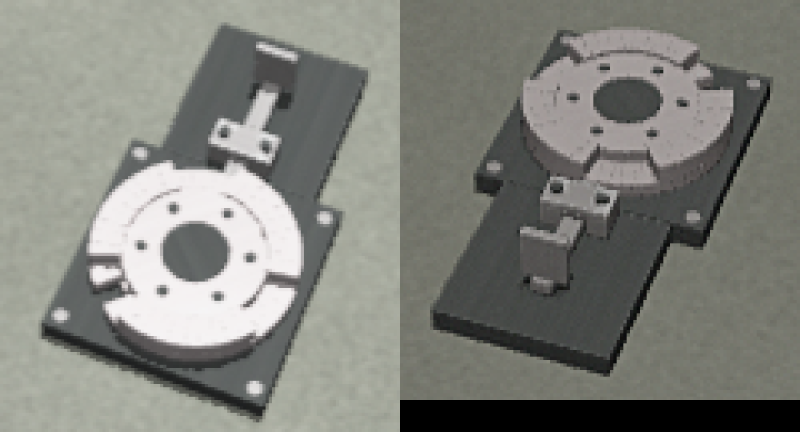

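The crop shows the notch on the left in the scene view, crop (100,272), and at the right rear in the side view, crop (710,72). The guide's screw holes and the thumb tab are clear in both, so I'll triangulate them.

Run:
```python
from h import *
S=lambda u,v:(270+(u+.5)/3.2-.5,185+(v+.5)/3.2-.5)
D=lambda u,v:(250+(u-400+.5)/3.3333-.5,190+(v+.5)/3.3333-.5)
C=np.array([.5777,-.0668])
P={'holeA':((225,127),(602,198)),'holeB':((265,146),(557,188)),'tabTopA':((257,45),(576,229)),'tabTopB':((297,58),(523,229)),
'notchmouth':((97,273),(712,72))}
for k,(a,b) in P.items():
    p=tri('scene',S(*a),'side',D(*b));q=p[:2]-C
    print(k,p.round(4),'r',np.hypot(*q).round(4),'ang',np.degrees(np.arctan2(q[1],q[0])).round(1))
for n,f,z,pts in [('scene',S,.02,[(140,153),(325,217),(254,388),(60,315),(220,26),(367,70)]),('scene',S,.028,[(92,268),(100,285),(97,275)]),('scene',S,.05,[(85,258),(125,290),(302,278),(297,290),(172,165),(105,300)]),('scene',S,.076,[(257,45),(297,58)]),('side',D,.02,[(495,167),(694,215),(754,84),(568,40)]),('side',D,.076,[(576,229),(523,229)]),('side',D,.028,[(712,72)]),('side',D,.05,[(562,42),(698,40),(733,90),(655,152),(583,150),(522,85)])]:
    for u in pts:
        p=plane(n,[f(*u)],z)[0];q=p[:2]-C
        print(n,u,z,p.round(4),'r',np.hypot(*q).round(4),'ang',np.degrees(np.arctan2(q[1],q[0])).round(1))
```

```text
holeA [0.5254 0.0403 0.0514] r 0.1192 ang 116.0
holeB [0.5617 0.0484 0.0475] r 0.1163 ang 97.9
tabTopA [0.5057 0.104  0.0826] r 0.1853 ang 112.9
tabTopB [0.5391 0.12   0.0756] r 0.1908 ang 101.7
notchmouth [ 0.5342 -0.1314  0.0532] r 0.0778 ang -123.9
scene (140, 153) 0.02 [ 0.4744 -0.0084  0.02  ] r 0.1186 ang 150.5
scene (325, 217) 0.02 [0.6337 0.0391 0.02  ] r 0.1198 ang 62.1
scene (254, 388) 0.02 [ 0.6803 -0.1216  0.02  ] r 0.1163 ang -28.1
scene (60, 315) 0.02 [ 0.5207 -0.1681  0.02  ] r 0.1162 ang -119.3
scene (220, 26) 0.02 [0.4459 0.141  0.02  ] r 0.2461 ang 122.4
scene (367, 70) 0.02 [0.5759 0.1841 0.02  ] r 0.2509 ang 90.4
scene (92, 268) 0.028 [ 0.5163 -0.1223  0.028 ] r 0.0827 ang -137.9
scene (100, 285) 0.028 [ 0.5313 -0.1302  0.028 ] r 0.0786 ang -126.2
scene (97, 275) 0.028 [ 0.5236 -0.1247  0.028 ] r 0.0793 ang -133.1
scene (85, 258) 0.05 [ 0.5142 -0.1275  0.05  ] r 0.0878 ang -136.3
scene (125, 290) 0.05 [ 0.5572 -0.1298  0.05  ] r 0.0662 ang -108.1
scene (302, 278) 0.05 [ 0.6597 -0.0337  0.05  ] r 0.0884 ang 22.0
scene (297, 290) 0.05 [ 0.6629 -0.0448  0.05  ] r 0.0
[... 411 characters left out ...]
, 84) 0.02 [ 0.52   -0.1699  0.02  ] r 0.1182 ang -119.2
side (568, 40) 0.02 [ 0.6795 -0.1238  0.02  ] r 0.1166 ang -29.2
side (576, 229) 0.076 [0.5066 0.097  0.076 ] r 0.1785 ang 113.5
side (523, 229) 0.076 [0.5378 0.1197 0.076 ] r 0.1907 ang 102.1
side (712, 72) 0.028 [ 0.552 -0.154  0.028] r 0.0909 ang -106.4
side (562, 42) 0.05 [ 0.6604 -0.0904  0.05  ] r 0.086 ang -15.9
side (698, 40) 0.05 [ 0.5706 -0.1593  0.05  ] r 0.0928 ang -94.4
side (733, 90) 0.05 [ 0.5127 -0.124   0.05  ] r 0.0865 ang -138.7
side (655, 152) 0.05 [ 0.522  -0.0269  0.05  ] r 0.0685 ang 144.3
side (583, 150) 0.05 [0.5687 0.0044 0.05  ] r 0.0718 ang 97.2
side (522, 85) 0.05 [ 0.6541 -0.0281  0.05  ] r 0.0856 ang 26.9
```

Call:
jog_arm(
  plan=[
    {"claw": 1, "travel": [0.6, 0.5, 0], "turn": [0, 0, 7]},
    {"claw": 1, "travel": [0.6, 0.5, 0], "turn": [0, 0, 7]},
    {"claw": 1, "travel": [0.6, 0.5, 0], "turn": [0, 0, 7]},
    {"claw": 1, "travel": [0.6, 0.5, 0], "turn": [0, 0, 7]},
    {"claw": 1, "travel": [0.6, 0.5, 0], "turn": [0, 0, 7]},
    {"claw": 1, "travel": [0.6, 0.5, 0], "turn": [0, 0, 7]},
    {"claw": 1, "travel": [0.6, 0.5, 0], "turn": [0, 0, 7]},
    {"claw": 1, "travel": [0.6, 0.5, 0], "turn": [0, 0, 7]},
    {"claw": 1, "travel": [0.6, 0.5, 0], "turn": [0, 0, 7]},
    {"claw": 1, "travel": [0.6, 0.5, 0], "turn": [0, 0, 7]},
  ],
)

```text
clock: 0.93
tcp_pos: [0.3527, -0.2859, 0.231]
eef_rot: [0.747, 0.664, -0.0, -0.0]
wrist_force: [1.5, -0.6, -0.5]
gripper_width: -0.0
grasp_force: 0.0
```

Call:
jog_arm(
  plan=[
    {"claw": 1, "travel": [0.6, 0.5, 0], "turn": [0, 0, 7]},
    {"claw": 1, "travel": [0.6, 0.5, 0], "turn": [0, 0, 7]},
    {"claw": 1, "travel": [0.6, 0.5, 0], "turn": [0, 0, 7]},
    {"claw": 1, "travel": [0.6, 0.5, 0], "turn": [0, 0, 7]},
    {"claw": 1, "travel": [0.6, 0.5, 0], "turn": [0, 0, 7]},
    {"claw": 1, "travel": [0.6, 0.5, 0], "turn": [0, 0, 7]},
    {"claw": 1, "travel": [0.6, 0.5, 0], "turn": [0, 0, 7]},
    {"claw": 1, "travel": [0.3, 0.2, 0], "turn": [0, 0, 7]},
    {"claw": 1, "travel": [0, 0, 0], "turn": [0, 0, 0]},
    {"claw": 1, "travel": [0, 0, 0], "turn": [0, 0, 0]},
  ],
)

```text
clock: 1.77
tcp_pos: [0.5318, -0.1387, 0.2304]
eef_rot: [0.351, 0.936, -0.0, -0.001]
wrist_force: [-0.0, -0.6, -0.8]
gripper_width: 0.001
grasp_force: 0.0
```

Run:
```python
from h import *
o=robot.observe();print(o)
C=cal("wrist");im=robot.capture("wrist");cv2.imwrite("pics/w1.png",im[:,:,::-1]);np.save("w1.npy",np.array(C[2]));print(C)
```

```text
{'clock': 1.7667, 'qpos': array([-2.54916791e-01,  3.41613495e-01,  1.40867277e-01,  1.37208526e+00,
       -4.03966256e-04,  4.62335069e-01]), 'qvel': array([-0.03322818, -0.02265501, -0.02258654,  0.0042764 , -0.00562363,
        0.00788012]), 'joint_efforts': array([  0.84770244, -41.84751749,  25.87325513,  -0.13624827,
         0.07351051,  -0.09242357]), 'tcp_pos': array([ 0.53177956, -0.13870096,  0.23038964]), 'eef_rot': array([ 3.50987532e-01,  9.36379558e-01, -3.06240747e-04, -9.91199769e-04]), 'wrist_force': array([-0.02093034, -0.57841112, -0.79257805]), 'wrist_torque': array([-0.02630658, -0.02805443,  0.01125248]), 'grasp_force': 0.0, 'gripper_width': 0.0009425537058419902}
(array([[399.77938449,   0.        , 324.37977225],
       [  0.        , 399.77938449, 236.27007176],
       [  0.        ,   0.        ,   1.        ]]), array([-0.06730696,  0.        ,  0.        ,  0.        ,  0.        ]), array([[ 0.65735045,  0.72425163,  0.20820653,  0.47942025],
       [ 0.75358372, -0.63124832, -0.18340428, -0.09249644],
       [-0.00140083,  0.27746194, -0.96073561,  0.37189149],
       [ 0.        ,  0.        ,  0.        ,  1.        ]]))
```

View pics/w1.png

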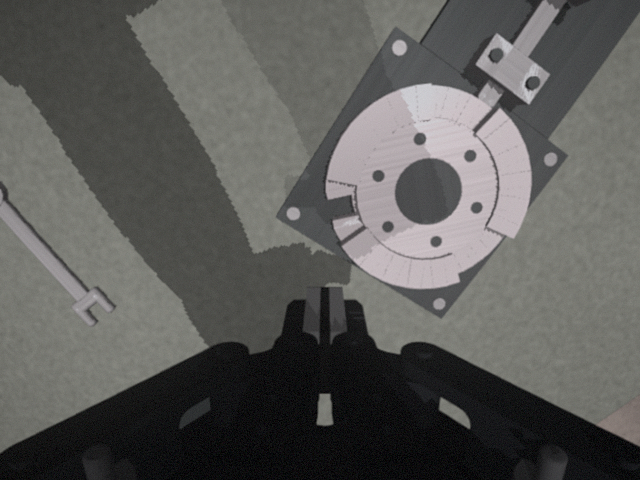

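The wrist picture shows the bore at (428,190), the notch at (343,205), lobe ends at (341,184), (353,241) and (488,122), and screws on the guide at (495,55) and (532,83).

Run:
```python
from h import *
K,d,_=cal("wrist");C=(K,d,np.load("w1.npy"))
b=np.array([plane("wrist",[u],.02,C)[0] for u in [(400,47),(551,159),(439,303),(293,213)]])
print(b.round(4));c0=b[:,:2].mean(0)
print('bolt centre',c0,'yaw',np.degrees(np.arctan2(*((b[0]+b[1])/2-(b[2]+b[3])/2)[[1,0]])))
g=cv2.imread("pics/w1.png",0);k,l,s,ce=cv2.connectedComponentsWithStats((g<85).astype(np.uint8));i=l[190,428];print(s[i],ce[i])
for z in(.034,.046):print(z,plane("wrist",[ce[i]],z,C))
c=(plane("wrist",[ce[i]],.046,C)[0,:2])
def A(z,*us):
    for u in us:
        p=plane("wrist",[u],z,C)[0];q=p[:2]-c;print(u,z,p.round(4),np.hypot(*q).round(4),np.degrees(np.arctan2(q[1],q[0])).round(1))
A(.034,(331,197),(335,219),(353,194),(357,212))
A(.05,(328,182),(355,185),(343,247),(366,232),(498,110),(475,134),(516,238),(486,229),(462,273),(448,254))
A(.046,(495,55),(532,83)); A(.033,(500,86),(483,79),(487,110),(547,0),(525,30),(536,37))
```

```text
[[ 0.4748 -0.0069  0.02  ]
 [ 0.6341  0.0391  0.02  ]
 [ 0.6795 -0.1202  0.02  ]
 [ 0.5206 -0.1666  0.02  ]]
bolt centre [ 0.57725823 -0.06366729] yaw 105.95682958819461
[ 396  159   64   64 2797] [424.63603861 192.35109045]
0.034 [[ 0.57956468 -0.06651732  0.034     ]]
0.046 [[ 0.57600811 -0.06743995  0.046     ]]
(331, 197) 0.034 [ 0.53   -0.1297  0.034 ] 0.0774 -126.4
(335, 219) 0.034 [ 0.5469 -0.1398  0.034 ] 0.078 -111.9
(353, 194) 0.034 [ 0.5404 -0.1139  0.034 ] 0.0585 -127.5
(357, 212) 0.034 [ 0.5547 -0.1214  0.034 ] 0.058 -111.5
(328, 182) 0.05 [ 0.5167 -0.1218  0.05  ] 0.0804 -137.5
(355, 185) 0.05 [ 0.5329 -0.1069  0.05  ] 0.0584 -137.5
(343, 247) 0.05 [ 0.5666 -0.1483  0.05  ] 0.0814 -96.6
(366, 232) 0.05 [ 0.5692 -0.1253  0.05  ] 0.0582 -96.7
(498, 110) 0.05 [0.5609 0.016  0.05  ] 0.0848 100.2
(475, 134) 0.05 [ 0.564  -0.0089  0.05  ] 0.0598 101.6
(516, 238) 0.05 [ 0.6576 -0.0319  0.05  ] 0.089 23.6
(486, 229) 0.05 [ 0.6339 -0.0471  0.05  ] 0.0613 19.4
(462, 273) 0.05 [ 0.6527 -0.0857  0.05  ] 0.0788 -13.4
(448, 254) 0.05 [ 0.6305 -0.0847  0.05  ] 0.0571 -17.6
(495, 55) 0.046 [0.5269 0.0395 0.046 ] 0.1176 114.7
(532, 83) 0.046 [0.5627 0.0503 0.046 ] 0.1185 96.4
(500, 86) 0.033 [0.5508 0.034  0.033 ] 0.1045 103.9
(483, 79) 0.033 [0.5374 0.0263 0.033 ] 0.1014 112.4
(487, 110) 0.033 [0.5593 0.0146 0.033 ] 0.0837 101.5
(547, 0) 0.033 [0.5222 0.1018 0.033 ] 0.1776 107.6
(525, 30) 0.033 [0.5291 0.0748 0.033 ] 0.1498 108.3
(536, 37) 0.033 [0.5391 0.0788 0.033 ] 0.1508 104.2
```

Call:
jog_arm(
  plan=[
    {"claw": 1, "travel": [0.5, 0.3, 0], "turn": [0, 0, 7]},
    {"claw": 1, "travel": [0.5, 0.3, 0], "turn": [0, 0, 7]},
    {"claw": 1, "travel": [0.5, 0.3, 0], "turn": [0, 0, 7]},
    {"claw": 1, "travel": [0.5, 0.3, 0], "turn": [0, 0, 7]},
    {"claw": 1, "travel": [0.5, 0.3, 0], "turn": [0, 0, 7]},
    {"claw": 1, "travel": [0.5, 0.4, 0], "turn": [0, 0, 7]},
    {"claw": 1, "travel": [0, 0, -0.8], "turn": [0, 0, 0]},
    {"claw": 1, "travel": [0, 0, -0.8], "turn": [0, 0, 0]},
    {"claw": 1, "travel": [0, 0, -0.8], "turn": [0, 0, 0]},
    {"claw": 1, "travel": [0, 0, -0.6], "turn": [0, 0, 0]},
  ],
)

```text
clock: 2.65
tcp_pos: [0.6497, -0.0646, 0.1085]
eef_rot: [-0.006, 1.0, 0.0, -0.002]
wrist_force: [0.3, 0.3, -1.1]
gripper_width: 0.003
grasp_force: 0.0
```

Call:
jog_arm(
  plan=[
    {"claw": 1, "travel": [0, 0, 0], "turn": [0, 0, 0]},
    {"claw": 1, "travel": [0, 0, 0], "turn": [0, 0, 0]},
  ],
)

```text
clock: 2.82
tcp_pos: [0.6499, -0.0645, 0.1101]
eef_rot: [-0.007, 1.0, 0.0, -0.002]
wrist_force: [0.3, -0.5, 0.0]
gripper_width: 0.0
grasp_force: 0.0
```

Run:
```python
from h import *
o=robot.observe();print(o['clock'],o['tcp_pos'],o['eef_rot'],o['wrist_force'],o['qpos'][5])
im=robot.capture("scene");cv2.imwrite("pics/s2.png",cv2.resize(im[185:320,270:395,::-1],(400,432),interpolation=3))
```

```text
2.8167 [ 0.6499448  -0.06446314  0.1101216 ] [-6.76186492e-03  9.99974762e-01  1.38701373e-04 -2.17554193e-03] [ 0.31410381 -0.49651345  0.04180343] -0.11229783730942247
```

View pics/s2.png

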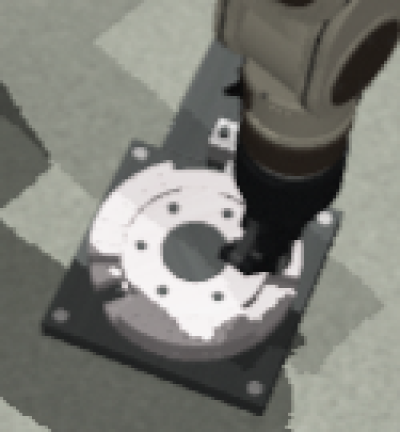

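The fingers hover over the right-hand gap, which is clear. I'll lower them into it.

Call:
jog_arm(
  plan=[
    {"claw": 1, "travel": [0.08, 0, -0.5], "turn": [0, 0, 0]},
    {"claw": 1, "travel": [0, 0, -0.5], "turn": [0, 0, 0]},
    {"claw": 1, "travel": [0, 0, -0.3], "turn": [0, 0, 0]},
    {"claw": 1, "travel": [0, 0, -0.2], "turn": [0, 0, 0]},
    {"claw": 1, "travel": [0, 0, -0.15], "turn": [0, 0, 0]},
    {"claw": 1, "travel": [0, 0, -0.1], "turn": [0, 0, 0]},
    {"claw": 1, "travel": [0, 0, 0], "turn": [0, 0, 0]},
    {"claw": 1, "travel": [0, 0, 0], "turn": [0, 0, 0]},
  ],
)

```text
clock: 3.53
tcp_pos: [0.6556, -0.0634, 0.042]
eef_rot: [-0.008, 1.0, -0.0, 0.0]
wrist_force: [1.3, -0.1, 0.3]
gripper_width: 0.001
grasp_force: 0.0
```

Call:
jog_arm(
  plan=[
    {"claw": 1, "travel": [-0.03, -0.06, -0.05], "turn": [0, 0, -2]},
    {"claw": 1, "travel": [0, -0.06, 0], "turn": [0, 0, -1]},
    {"claw": 1, "travel": [0, -0.04, 0], "turn": [0, 0, -1]},
    {"claw": 1, "travel": [0, -0.02, 0], "turn": [0, 0, -1]},
    {"claw": 1, "travel": [0, -0.02, 0], "turn": [0, 0, -1]},
    {"claw": 1, "travel": [0, -0.02, 0], "turn": [0, 0, -1]},
    {"claw": 1, "travel": [0, -0.02, 0], "turn": [0, 0, 0]},
    {"claw": 1, "travel": [0, -0.02, 0], "turn": [0, 0, 0]},
  ],
)

```text
clock: 4.2
tcp_pos: [0.6539, -0.0738, 0.0393]
eef_rot: [0.053, 0.999, 0.0, 0.0]
wrist_force: [0.0, 0.2, -0.3]
gripper_width: 0.001
grasp_force: 0.0
```

Call:
jog_arm(
  plan=[
    {"claw": 1, "travel": [0, -0.02, 0], "turn": [0, 0, 0]},
    {"claw": 1, "travel": [0, -0.02, 0], "turn": [0, 0, 0]},
    {"claw": 1, "travel": [0, -0.02, 0], "turn": [0, 0, 0]},
    {"claw": 1, "travel": [0, -0.02, 0], "turn": [0, 0, -0.5]},
    {"claw": 1, "travel": [-0.005, -0.02, 0], "turn": [0, 0, -0.5]},
    {"claw": 1, "travel": [-0.005, -0.02, 0], "turn": [0, 0, -0.5]},
    {"claw": 1, "travel": [-0.005, -0.02, 0], "turn": [0, 0, -0.5]},
    {"claw": 1, "travel": [-0.005, -0.02, 0], "turn": [0, 0, -0.5]},
  ],
)

```text
clock: 4.87
tcp_pos: [0.6531, -0.08, 0.0393]
eef_rot: [0.075, 0.997, 0.0, 0.0]
wrist_force: [0.2, 3.5, -0.3]
gripper_width: 0.001
grasp_force: 1.3
```

Call:
jog_arm(
  plan=[
    {"claw": 1, "travel": [-0.007, -0.033, 0], "turn": [0, 0, -1.2]},
    {"claw": 1, "travel": [-0.007, -0.033, 0], "turn": [0, 0, -1.2]},
    {"claw": 1, "travel": [-0.008, -0.033, 0], "turn": [0, 0, -1.2]},
    {"claw": 1, "travel": [-0.008, -0.033, 0], "turn": [0, 0, -1.2]},
    {"claw": 1, "travel": [-0.009, -0.032, 0], "turn": [0, 0, -1.2]},
    {"claw": 1, "travel": [-0.009, -0.032, 0], "turn": [0, 0, -1.2]},
    {"claw": 1, "travel": [-0.01, -0.032, 0], "turn": [0, 0, -1.2]},
    {"claw": 1, "travel": [-0.01, -0.032, 0], "turn": [0, 0, -1.2]},
    {"claw": 1, "travel": [-0.011, -0.032, 0], "turn": [0, 0, -1]},
    {"claw": 1, "travel": [-0.011, -0.032, 0], "turn": [0, 0, -1]},
  ],
)

```text
clock: 5.7
tcp_pos: [0.6495, -0.0933, 0.0394]
eef_rot: [0.176, 0.984, -0.0, 0.0]
wrist_force: [1.3, 3.5, 0.8]
gripper_width: -0.001
grasp_force: 1.3
```

```bash
cat > st.py <<'E'
from h import *
o=robot.observe();p=o['tcp_pos'];q=p[:2]-np.array([.577,-.0655]);e=o['eef_rot']
yaw=np.degrees(2*np.arctan2(e[1],e[0]))
print('t',o['clock'],'p',p.round(4),'r',np.hypot(*q).round(4),'th',np.degrees(np.arctan2(q[1],q[0])).round(2),'yaw-180',(yaw%360-180).round(1),'F',o['wrist_force'].round(1))
E
cat > arc.py <<'E'
from st import *
import sys
n,st=int(sys.argv[1]),float(sys.argv[2])
t0=np.arctan2(q[1],q[0]);t=t0-np.radians(st)*np.arange(n+1)
w=.077*np.c_[np.cos(t),np.sin(t)];w[0]=q
d=np.diff(w,axis=0)/.04;print(d.round(3).tolist())
E
python3 arc.py 10 1.5
```

```text
t 5.7 p [ 0.6495 -0.0933  0.0394] r 0.0777 th -20.95 yaw-180 -20.3 F [1.3 3.5 0.8]
[[-0.035, -0.041], [-0.02, -0.046], [-0.021, -0.046], [-0.022, -0.045], [-0.023, -0.045], [-0.025, -0.044], [-0.026, -0.043], [-0.027, -0.043], [-0.028, -0.042], [-0.029, -0.041]]
```

Call:
jog_arm(
  plan=[
    {"claw": 1, "travel": [-0.02, -0.046, 0], "turn": [0, 0, -1.5]},
    {"claw": 1, "travel": [-0.02, -0.046, 0], "turn": [0, 0, -1.5]},
    {"claw": 1, "travel": [-0.021, -0.046, 0], "turn": [0, 0, -1.5]},
    {"claw": 1, "travel": [-0.022, -0.045, 0], "turn": [0, 0, -1.5]},
    {"claw": 1, "travel": [-0.023, -0.045, 0], "turn": [0, 0, -1.5]},
    {"claw": 1, "travel": [-0.025, -0.044, 0], "turn": [0, 0, -1.5]},
    {"claw": 1, "travel": [-0.026, -0.043, 0], "turn": [0, 0, -1.5]},
    {"claw": 1, "travel": [-0.027, -0.043, 0], "turn": [0, 0, -1.5]},
    {"claw": 1, "travel": [-0.028, -0.042, 0], "turn": [0, 0, -1.5]},
    {"claw": 1, "travel": [-0.029, -0.041, 0], "turn": [0, 0, -1.5]},
  ],
)

```text
clock: 6.53
tcp_pos: [0.6399, -0.1109, 0.0393]
eef_rot: [0.303, 0.953, 0.0, 0.0]
wrist_force: [1.8, 2.2, -0.1]
gripper_width: -0.001
grasp_force: 1.4
```

```bash
python3 arc.py 10 2
python3 - <<'E'
import numpy as np
t=np.radians(-57-2*np.arange(40)-1)
print(np.c_[.0672*np.sin(t),-.0672*np.cos(t)].round(3).tolist())
E
```

```text
t 6.5333 p [ 0.6399 -0.1109  0.0393] r 0.0776 th -35.81 yaw-180 -35.3 F [ 1.8  2.2 -0.1]
[[-0.052, -0.045], [-0.042, -0.052], [-0.044, -0.051], [-0.046, -0.049], [-0.047, -0.048], [-0.049, -0.046], [-0.051, -0.044], [-0.052, -0.042], [-0.054, -0.041], [-0.055, -0.039]]
[[-0.057, -0.036], [-0.058, -0.034], [-0.059, -0.032], [-0.06, -0.029], [-0.061, -0.027], [-0.062, -0.025], [-0.063, -0.023], [-0.064, -0.021], [-0.065, -0.019], [-0.065, -0.016], [-0.066, -0.014], [-0.066, -0.012], [-0.067, -0.009], [-0.067, -0.007], [-0.067, -0.005], [-0.067, -0.002], [-0.067, -0.0], [-0.067, 0.002], [-0.067, 0.005], [-0.067, 0.007], [-0.067, 0.009], [-0.066, 0.012], [-0.066, 0.014], [-0.065, 0.016], [-0.065, 0.019], [-0.064, 0.021], [-0.063, 0.023], [-0.062, 0.025], [-0.061, 0.027], [-0.06, 0.029], [-0.059, 0.032], [-0.058, 0.034], [-0.057, 0.036], [-0.056, 0.038], [-0.054, 0.039], [-0.053, 0.041], [-0.051, 0.043], [-0.05, 0.045], [-0.048, 0.047], [-0.047, 0.048]]
```

Call:
jog_arm(
  plan=[
    {"claw": 1, "travel": [-0.042, -0.053, 0], "turn": [0, 0, -2]},
    {"claw": 1, "travel": [-0.042, -0.052, 0], "turn": [0, 0, -2]},
    {"claw": 1, "travel": [-0.044, -0.051, 0], "turn": [0, 0, -2]},
    {"claw": 1, "travel": [-0.046, -0.049, 0], "turn": [0, 0, -2]},
    {"claw": 1, "travel": [-0.047, -0.048, 0], "turn": [0, 0, -2]},
    {"claw": 1, "travel": [-0.049, -0.046, 0], "turn": [0, 0, -2]},
    {"claw": 1, "travel": [-0.051, -0.044, 0], "turn": [0, 0, -2]},
    {"claw": 1, "travel": [-0.052, -0.042, 0], "turn": [0, 0, -2]},
    {"claw": 1, "travel": [-0.054, -0.041, 0], "turn": [0, 0, -2]},
    {"claw": 1, "travel": [-0.055, -0.039, 0], "turn": [0, 0, -2]},
  ],
)

```text
clock: 7.37
tcp_pos: [0.6207, -0.1297, 0.0394]
eef_rot: [0.464, 0.886, -0.0, 0.0]
wrist_force: [2.5, 1.6, 0.4]
gripper_width: -0.0
grasp_force: 1.3
```

```bash
python3 st.py
```

```text
t 7.3667 p [ 0.6207 -0.1297  0.0394] r 0.0777 th -55.76 yaw-180 -55.3 F [2.5 1.6 0.4]
```

Steady at about 3 N. I'll continue.

Call:
jog_arm(
  plan=[
    {"claw": 1, "travel": [-0.058, -0.036, 0], "turn": [0, 0, -2]},
    {"claw": 1, "travel": [-0.058, -0.034, 0], "turn": [0, 0, -2]},
    {"claw": 1, "travel": [-0.06, -0.032, 0], "turn": [0, 0, -2]},
    {"claw": 1, "travel": [-0.06, -0.029, 0], "turn": [0, 0, -2]},
    {"claw": 1, "travel": [-0.061, -0.027, 0], "turn": [0, 0, -2]},
    {"claw": 1, "travel": [-0.062, -0.025, 0], "turn": [0, 0, -2]},
    {"claw": 1, "travel": [-0.063, -0.023, 0], "turn": [0, 0, -2]},
    {"claw": 1, "travel": [-0.064, -0.021, 0], "turn": [0, 0, -2]},
    {"claw": 1, "travel": [-0.065, -0.019, 0], "turn": [0, 0, -2]},
    {"claw": 1, "travel": [-0.065, -0.016, 0], "turn": [0, 0, -2]},
  ],
)

```text
clock: 8.2
tcp_pos: [0.5964, -0.1408, 0.0396]
eef_rot: [0.611, 0.791, -0.0, 0.001]
wrist_force: [1.9, -0.0, -0.1]
gripper_width: -0.0
grasp_force: 1.3
```

Call:
jog_arm(
  plan=[
    {"claw": 1, "travel": [-0.066, -0.014, 0], "turn": [0, 0, -2]},
    {"claw": 1, "travel": [-0.066, -0.012, 0], "turn": [0, 0, -2]},
    {"claw": 1, "travel": [-0.067, -0.009, 0], "turn": [0, 0, -2]},
    {"claw": 1, "travel": [-0.067, -0.006, 0], "turn": [0, 0, -2]},
    {"claw": 1, "travel": [-0.067, -0.004, 0], "turn": [0, 0, -2]},
    {"claw": 1, "travel": [-0.067, -0.001, 0], "turn": [0, 0, -2]},
    {"claw": 1, "travel": [-0.067, 0, 0], "turn": [0, 0, -2]},
    {"claw": 1, "travel": [-0.067, 0.003, 0], "turn": [0, 0, -2]},
    {"claw": 1, "travel": [-0.067, 0.006, 0], "turn": [0, 0, -2]},
    {"claw": 1, "travel": [-0.067, 0.008, 0], "turn": [0, 0, -2]},
  ],
)

```text
clock: 9.03
tcp_pos: [0.5698, -0.1427, 0.0398]
eef_rot: [0.74, 0.673, -0.001, 0.002]
wrist_force: [1.5, -2.0, 1.0]
gripper_width: 0.0
grasp_force: 1.2
```

```bash
python3 arc.py 10 2
```

```text
t 9.0333 p [ 0.5698 -0.1427  0.0398] r 0.0776 th -95.35 yaw-180 -95.4 F [ 1.5 -2.   1. ]
[[-0.065, 0.022], [-0.066, 0.01], [-0.066, 0.012], [-0.066, 0.014], [-0.065, 0.017], [-0.064, 0.019], [-0.064, 0.021], [-0.063, 0.023], [-0.062, 0.026], [-0.061, 0.028]]
```

Call:
jog_arm(
  plan=[
    {"claw": 1, "travel": [-0.066, 0.009, 0], "turn": [0, 0, -2]},
    {"claw": 1, "travel": [-0.066, 0.01, 0], "turn": [0, 0, -2]},
    {"claw": 1, "travel": [-0.066, 0.012, 0], "turn": [0, 0, -2]},
    {"claw": 1, "travel": [-0.066, 0.014, 0], "turn": [0, 0, -2]},
    {"claw": 1, "travel": [-0.065, 0.017, 0], "turn": [0, 0, -2]},
    {"claw": 1, "travel": [-0.064, 0.019, 0], "turn": [0, 0, -2]},
    {"claw": 1, "travel": [-0.064, 0.021, 0], "turn": [0, 0, -2]},
    {"claw": 1, "travel": [-0.063, 0.024, 0], "turn": [0, 0, -2]},
    {"claw": 1, "travel": [-0.062, 0.026, 0], "turn": [0, 0, -2]},
    {"claw": 1, "travel": [-0.061, 0.028, 0], "turn": [0, 0, -2]},
  ],
)

```text
clock: 9.87
tcp_pos: [0.5437, -0.1358, 0.0397]
eef_rot: [0.845, 0.534, -0.001, 0.002]
wrist_force: [1.2, -1.1, -0.0]
gripper_width: -0.004
grasp_force: 1.1
```

```bash
python3 arc.py 10 1.5
python3 - <<'E'
from h import *
a=robot.capture("scene")[:,:,::-1];b=robot.capture("side")[:,:,::-1];C=cal("wrist");c=robot.capture("wrist")[:,:,::-1]
cv2.imwrite("pics/s3.png",a);cv2.imwrite("pics/d3.png",b)
o=np.zeros((400,800,3),np.uint8);o[:,:400]=cv2.resize(a[185:310,270:395],(400,400),interpolation=3);o[:,400:]=cv2.resize(b[190:310,250:370],(400,400),interpolation=3)
cv2.imwrite("pics/crop3.png",o);cv2.imwrite("pics/w3.png",c)
E
```

```text
t 9.8667 p [ 0.5437 -0.1358  0.0397] r 0.0778 th -115.37 yaw-180 -115.4 F [ 1.2 -1.1 -0. ]
[[-0.037, 0.04], [-0.045, 0.023], [-0.044, 0.025], [-0.043, 0.026], [-0.043, 0.027], [-0.042, 0.028], [-0.041, 0.029], [-0.04, 0.03], [-0.04, 0.031], [-0.039, 0.032]]
```

View pics/crop3.png

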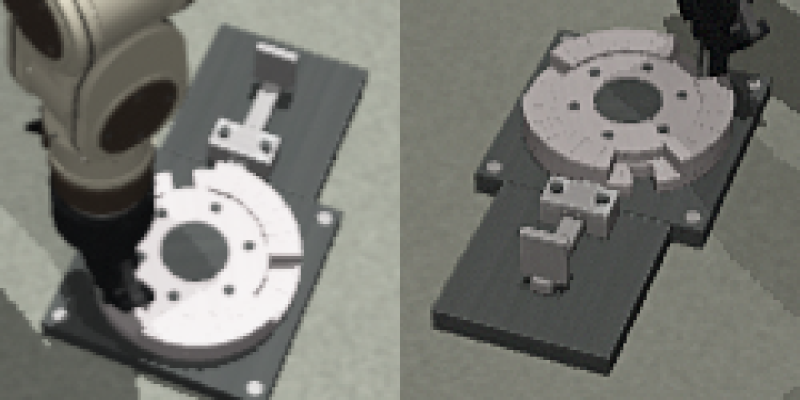

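The notch now shows at crop (178,178) in the scene and (645,175) in the side view, approaching the guide. I'll measure its angle.

Run:
```python
from h import *
c=np.array([.577,-.0655])
S=lambda u,v:(270+(u+.5)/3.2-.5,185+(v+.5)/3.2-.5)
D=lambda u,v:(250+(u-400+.5)/3.3333-.5,190+(v+.5)/3.3333-.5)
for n,f,z,us in [('side',D,.034,[(632,182),(656,176),(630,170),(650,163)]),('side',D,.05,[(608,172),(682,162),(682,187-12)]),('scene',S,.034,[(165,184),(192,180),(168,172),(190,168)]),('scene',S,.05,[(195,168),(155,170),(270,255),(300,253)])]:
    for u in us:
        q=plane(n,[f(*u)],z)[0][:2]-c;print(n,u,z,np.hypot(*q).round(4),np.degrees(np.arctan2(q[1],q[0])).round(1))
```

```text
side (632, 182) 0.034 0.0808 128.7
side (656, 176) 0.034 0.0774 143.0
side (630, 170) 0.034 0.0673 128.1
side (650, 163) 0.034 0.062 143.1
side (608, 172) 0.05 0.0874 116.2
side (682, 162) 0.05 0.0861 155.6
side (682, 175) 0.05 0.0987 151.2
scene (165, 184) 0.034 0.0733 147.4
scene (192, 180) 0.034 0.0734 129.5
scene (168, 172) 0.034 0.0838 143.1
scene (190, 168) 0.034 0.0852 130.4
scene (195, 168) 0.05 0.0753 127.9
scene (155, 170) 0.05 0.0799 152.2
scene (270, 255) 0.05 0.0602 32.8
scene (300, 253) 0.05 0.084 35.7
```

Call:
jog_arm(
  plan=[
    {"claw": 1, "travel": [-0.046, 0.022, 0], "turn": [0, 0, -1.5]},
    {"claw": 1, "travel": [-0.045, 0.023, 0], "turn": [0, 0, -1.5]},
    {"claw": 1, "travel": [-0.044, 0.025, 0], "turn": [0, 0, -1.5]},
    {"claw": 1, "travel": [-0.043, 0.026, 0], "turn": [0, 0, -1.5]},
    {"claw": 1, "travel": [-0.043, 0.027, 0], "turn": [0, 0, -1.5]},
    {"claw": 1, "travel": [-0.042, 0.028, 0], "turn": [0, 0, -1.5]},
    {"claw": 1, "travel": [-0.041, 0.029, 0], "turn": [0, 0, -1.5]},
    {"claw": 1, "travel": [-0.04, 0.03, 0], "turn": [0, 0, -1.5]},
    {"claw": 1, "travel": [-0.04, 0.031, 0], "turn": [0, 0, -1.5]},
    {"claw": 1, "travel": [-0.039, 0.032, 0], "turn": [0, 0, -1.5]},
  ],
)

```text
clock: 10.85
tcp_pos: [0.5267, -0.1239, 0.0395]
eef_rot: [0.907, 0.421, -0.0, 0.001]
wrist_force: [0.9, -3.0, 1.9]
gripper_width: 0.002
grasp_force: 1.4
```

```bash
cat > chk.py <<'E'
from st import *
# tab motion: template match of the tab top in both views against the first pictures
for n,(x,y,w,h) in dict(scene=(348,196,18,12),side=(283,255,26,18)).items():
    r=cv2.imread(f"pics/{n}0.png",0)[y:y+h,x:x+w];g=cv2.cvtColor(robot.capture(n),cv2.COLOR_RGB2GRAY)
    m=cv2.matchTemplate(g[y-12:y+h+12,x-12:x+w+12],r,5);_,v,_,l=cv2.minMaxLoc(m);print(n,'tab shift px',l[0]-12,l[1]-12,round(v,2))
E
python3 chk.py; python3 arc.py 10 0.8 | tail -1
```

```text
t 10.85 p [ 0.5267 -0.1239  0.0395] r 0.0771 th -130.75 yaw-180 -130.3 F [ 0.9 -3.   1.9]
scene tab shift px 0 0 1.0
side tab shift px 0 0 0.99
[[-0.022, 0.016], [-0.02, 0.018], [-0.02, 0.018], [-0.019, 0.019], [-0.019, 0.019], [-0.019, 0.019], [-0.019, 0.019], [-0.018, 0.02], [-0.018, 0.02], [-0.018, 0.02]]
```

Call:
jog_arm(
  plan=[
    {"claw": 1, "travel": [-0.021, 0.017, 0], "turn": [0, 0, -0.8]},
    {"claw": 1, "travel": [-0.02, 0.018, 0], "turn": [0, 0, -0.8]},
    {"claw": 1, "travel": [-0.02, 0.018, 0], "turn": [0, 0, -0.8]},
    {"claw": 1, "travel": [-0.019, 0.019, 0], "turn": [0, 0, -0.8]},
    {"claw": 1, "travel": [-0.019, 0.019, 0], "turn": [0, 0, -0.8]},
    {"claw": 1, "travel": [-0.019, 0.019, 0], "turn": [0, 0, -0.8]},
    {"claw": 1, "travel": [-0.019, 0.019, 0], "turn": [0, 0, -0.8]},
    {"claw": 1, "travel": [-0.018, 0.02, 0], "turn": [0, 0, -0.8]},
    {"claw": 1, "travel": [-0.018, 0.02, 0], "turn": [0, 0, -0.8]},
    {"claw": 1, "travel": [-0.018, 0.02, 0], "turn": [0, 0, -0.8]},
  ],
)

```text
clock: 11.78
tcp_pos: [0.5189, -0.1151, 0.0393]
eef_rot: [0.934, 0.356, -0.0, -0.0]
wrist_force: [1.1, -2.0, 1.5]
gripper_width: 0.003
grasp_force: 0.9
```

```bash
python3 chk.py; python3 arc.py 5 0.25 | tail -1
```

```text
t 11.7833 p [ 0.5189 -0.1151  0.0393] r 0.0764 th -139.53 yaw-180 -138.2 F [ 1.1 -2.   1.5]
scene tab shift px -1 0 0.95
side tab shift px 0 0 0.93
[[-0.018, -0.004], [-0.005, 0.006], [-0.005, 0.006], [-0.005, 0.006], [-0.005, 0.007]]
```

Call:
jog_arm(
  plan=[
    {"claw": 1, "travel": [-0.009, 0.01, 0], "turn": [0, 0, -0.5]},
    {"claw": 1, "travel": [-0.008, 0.01, 0], "turn": [0, 0, -0.5]},
    {"claw": 1, "travel": [-0.008, 0.01, 0], "turn": [0, 0, -0.5]},
    {"claw": 1, "travel": [0, 0, 0], "turn": [0, 0, 0]},
  ],
)

```text
clock: 12.22
tcp_pos: [0.5178, -0.1138, 0.0392]
eef_rot: [0.939, 0.345, -0.0, -0.0]
wrist_force: [0.2, -0.1, 0.1]
gripper_width: 0.004
grasp_force: 0.2
```

```bash
python3 chk.py; python3 -c "
from h import *
k=np.array([np.cos(np.radians(106.3)),np.sin(np.radians(106.3))]);c=np.array([.577,-.0655])
for n in('scene','side'):
  a=proj(n,[[*(c+k*.19),.076],[*(c+k*.178),.076]]);print(n,a[1]-a[0])"
```

```text
t 12.2167 p [ 0.5178 -0.1138  0.0392] r 0.0764 th -140.82 yaw-180 -139.7 F [ 0.2 -0.1  0.1]
scene tab shift px 0 1 0.93
side tab shift px 0 -1 0.88
scene [-1.52431752  3.34931404]
side [ 1.76729824 -3.33129601]
```

Run:
```python
from h import *
a=robot.capture("scene")[:,:,::-1];b=robot.capture("side")[:,:,::-1]
a0=cv2.imread("pics/scene0.png");b0=cv2.imread("pics/side0.png")
f=lambda i,x,y:cv2.resize(i[y:y+60,x:x+80],(400,300),interpolation=3)
cv2.imwrite("pics/crop4.png",np.vstack([np.hstack([f(a0,310,192),f(a,310,192)]),np.hstack([f(b0,270,225),f(b,270,225)])]))
```

```text
(no output)
```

View pics/crop4.png

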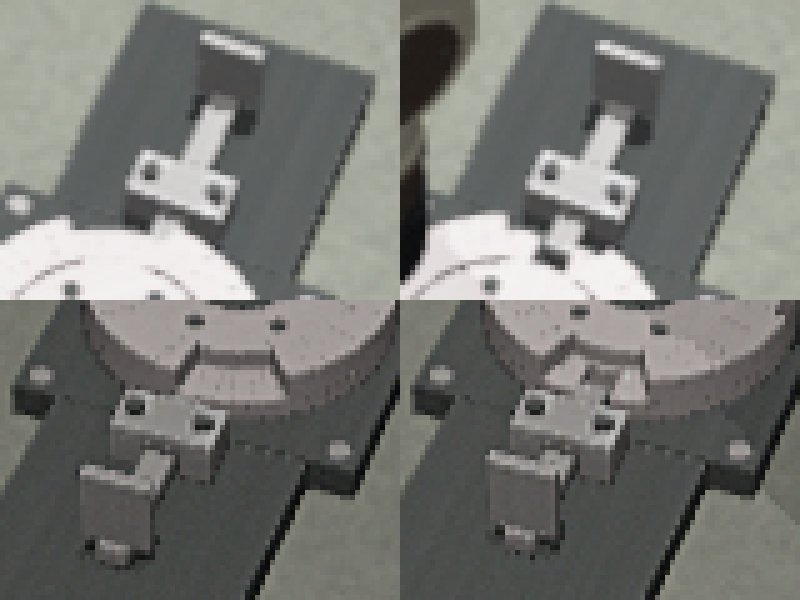

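The key tongue has entered the notch: it's in the slot at crop (560,250), and the tab moved about 2 px in. I'll check whether it settles further without pushing.

Call:
jog_arm(
  plan=[
    {"claw": 1, "travel": [0, 0, 0], "turn": [0, 0, 0]},
    {"claw": 1, "travel": [0, 0, 0], "turn": [0, 0, 0]},
    {"claw": 1, "travel": [0, 0, 0], "turn": [0, 0, 0]},
  ],
)

```text
clock: 12.67
tcp_pos: [0.5179, -0.114, 0.0392]
eef_rot: [0.939, 0.345, -0.0, -0.0]
wrist_force: [0.1, -0.7, 0.1]
gripper_width: 0.0
grasp_force: 0.0
```

```bash
cat > chk2.py <<'E'
from st import *
# tab-top white strip centroid -> plane z=.076 -> radius change from the first pictures
c=np.array([.577,-.0655]);k=np.array([np.cos(np.radians(106.3)),np.sin(np.radians(106.3))])
def sub(g,n):
    x,y,w,h=dict(scene=(346,194,22,14),side=(282,250,26,22))[n]
    r=cv2.imread(f"pics/{n}0.png",0)[y:y+h,x:x+w];R=cv2.resize(r,None,fx=8,fy=8,interpolation=2)
    G=cv2.resize(g[y-8:y+h+8,x-8:x+w+8],None,fx=8,fy=8,interpolation=2)
    m=cv2.matchTemplate(G,R,5);_,v,_,l=cv2.minMaxLoc(m);return np.array(l)/8-8,v
for n in('scene','side'):
    s,v=sub(cv2.cvtColor(robot.capture(n),cv2.COLOR_RGB2GRAY),n)
    a=proj(n,[[*(c+k*.19),.06],[*(c+k*.18),.06]]);d=a[1]-a[0]
    print(n,s,round(v,3),'travel mm',round(s@d/(d@d)*10,1))
E
python3 chk2.py
```

```text
t 12.6667 p [ 0.5179 -0.114   0.0392] r 0.0765 th -140.66 yaw-180 -139.7 F [ 0.1 -0.7  0.1]
scene [-1.125  2.75 ] 0.794 travel mm 9.7
side [ 1.  -2.5] 0.66 travel mm 8.5
```

The key has dropped, with about 11 mm of travel and no force left on the fingers. I'll back off, rise and go to the tab.

Call:
jog_arm(
  plan=[
    {"claw": 1, "travel": [0.04, -0.05, 0], "turn": [0, 0, 0]},
    {"claw": 1, "travel": [0.04, -0.05, 0], "turn": [0, 0, 0]},
    {"claw": 1, "travel": [0, 0, 0.2], "turn": [0, 0, 0]},
    {"claw": 1, "travel": [0, 0, 0.6], "turn": [0, 0, 0]},
    {"claw": 1, "travel": [0, 0, 0.8], "turn": [0, 0, 0]},
    {"claw": 1, "travel": [0, 0, 0.8], "turn": [0, 0, 0]},
    {"claw": 1, "travel": [0, 0, 0.3], "turn": [0, 0, 0]},
    {"claw": 1, "travel": [0, 0, 0], "turn": [0, 0, 0]},
  ],
)

```text
clock: 13.43
tcp_pos: [0.5241, -0.1188, 0.1522]
eef_rot: [0.939, 0.345, 0.004, 0.002]
wrist_force: [0.8, -0.4, -1.0]
gripper_width: -0.002
grasp_force: 0.0
```

Call:
jog_arm(
  plan=[
    {"claw": 1, "travel": [0, 0.6, 0], "turn": [0, 0, 6.6]},
    {"claw": 1, "travel": [0, 0.6, 0], "turn": [0, 0, 6.6]},
    {"claw": 1, "travel": [0, 0.7, 0], "turn": [0, 0, 6.6]},
    {"claw": 1, "travel": [0, 0.7, 0], "turn": [0, 0, 6.6]},
    {"claw": 1, "travel": [0, 0.7, 0], "turn": [0, 0, 6.6]},
    {"claw": 1, "travel": [0, 0.7, 0], "turn": [0, 0, 6.6]},
    {"claw": 1, "travel": [0, 0.7, 0], "turn": [0, 0, 6.6]},
    {"claw": 1, "travel": [0, 0.7, 0], "turn": [0, 0, 6.6]},
    {"claw": 1, "travel": [0, 0.6, 0], "turn": [0, 0, 6.6]},
    {"claw": 1, "travel": [0, 0.4, 0], "turn": [0, 0, 6.6]},
  ],
)

```text
clock: 14.27
tcp_pos: [0.5203, 0.14, 0.1462]
eef_rot: [0.596, 0.803, -0.001, -0.001]
wrist_force: [0.0, -0.6, 0.1]
gripper_width: 0.002
grasp_force: 0.0
```

Call:
jog_arm(
  plan=[
    {"claw": 1, "travel": [0, 0, 0], "turn": [0, 0, 0]},
    {"claw": 1, "travel": [0, 0, 0], "turn": [0, 0, 0]},
  ],
)

```text
clock: 14.43
tcp_pos: [0.5204, 0.1384, 0.1463]
eef_rot: [0.599, 0.8, -0.001, -0.0]
wrist_force: [-0.5, -0.4, -0.8]
gripper_width: 0.004
grasp_force: 0.0
```

```bash
python3 st.py
python3 - <<'E'
from h import *
cv2.imwrite("pics/d5.png",robot.capture("side")[150:330,220:440,::-1].repeat(3,0).repeat(3,1))
E
```

```text
t 14.4333 p [0.5204 0.1384 0.1463] r 0.2116 th 105.52 yaw-180 -73.7 F [-0.5 -0.4 -0.8]
```

View pics/d5.png

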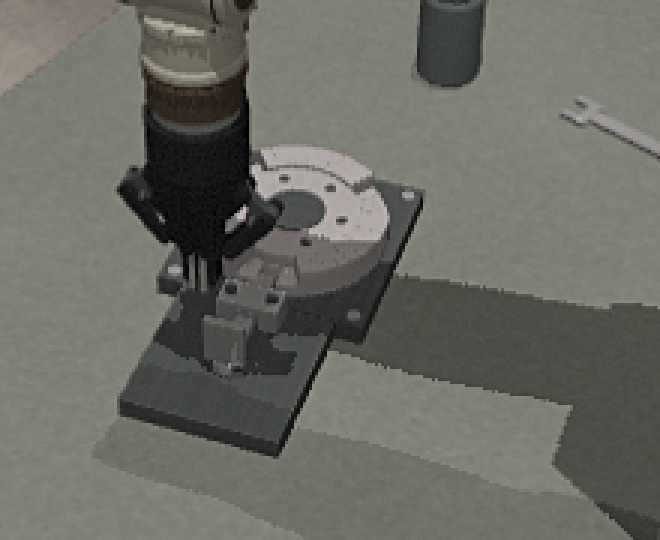

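The side picture shows the closed fingers above and outside the tab, with nothing below them but the arm plate. I'll lower.

Call:
jog_arm(
  plan=[
    {"claw": 1, "travel": [-0.07, 0, -0.5], "turn": [0, 0, 0]},
    {"claw": 1, "travel": [0, 0, -0.6], "turn": [0, 0, 0]},
    {"claw": 1, "travel": [0, 0, -0.6], "turn": [0, 0, 0]},
    {"claw": 1, "travel": [0, 0, -0.4], "turn": [0, 0, 0]},
    {"claw": 1, "travel": [0, 0, -0.2], "turn": [0, 0, 0]},
    {"claw": 1, "travel": [0, 0, -0.1], "turn": [0, 0, 0]},
    {"claw": 1, "travel": [0, 0, 0], "turn": [0, 0, 0]},
    {"claw": 1, "travel": [0, 0, 0], "turn": [0, 0, 0]},
  ],
)

```text
clock: 15.15
tcp_pos: [0.5191, 0.1376, 0.0521]
eef_rot: [0.6, 0.8, 0.0, 0.0]
wrist_force: [0.1, -0.1, 0.6]
gripper_width: -0.001
grasp_force: 0.0
```

```bash
python3 st.py
```

```text
t 15.15 p [0.5191 0.1376 0.0521] r 0.2112 th 105.91 yaw-180 -73.7 F [ 0.1 -0.1  0.6]
```

Call:
jog_arm(
  plan=[
    {"claw": 1, "travel": [0.007, -0.024, 0], "turn": [0, 0, 0]},
    {"claw": 1, "travel": [0.007, -0.024, 0], "turn": [0, 0, 0]},
    {"claw": 1, "travel": [0.007, -0.024, 0], "turn": [0, 0, 0]},
    {"claw": 1, "travel": [0.007, -0.024, 0], "turn": [0, 0, 0]},
    {"claw": 1, "travel": [0.007, -0.024, 0], "turn": [0, 0, 0]},
    {"claw": 1, "travel": [0.007, -0.024, 0], "turn": [0, 0, 0]},
    {"claw": 1, "travel": [0.007, -0.024, 0], "turn": [0, 0, 0]},
    {"claw": 1, "travel": [0.007, -0.024, 0], "turn": [0, 0, 0]},
    {"claw": 1, "travel": [0.007, -0.024, 0], "turn": [0, 0, 0]},
    {"claw": 1, "travel": [0.007, -0.024, 0], "turn": [0, 0, 0]},
  ],
)

```text
clock: 15.98
tcp_pos: [0.5212, 0.1282, 0.0513]
eef_rot: [0.599, 0.8, -0.0, -0.0]
wrist_force: [-0.5, -0.7, -0.2]
gripper_width: 0.002
grasp_force: 0.0
```

Call:
jog_arm(
  plan=[
    {"claw": 1, "travel": [0.007, -0.024, 0], "turn": [0, 0, 0]},
    {"claw": 1, "travel": [0.007, -0.024, 0], "turn": [0, 0, 0]},
    {"claw": 1, "travel": [0.007, -0.024, 0], "turn": [0, 0, 0]},
    {"claw": 1, "travel": [0.007, -0.024, 0], "turn": [0, 0, 0]},
  ],
)

```text
clock: 16.32
tcp_pos: [0.5223, 0.1244, 0.0513]
eef_rot: [0.599, 0.8, -0.0, -0.0]
wrist_force: [-0.8, 0.9, -0.0]
gripper_width: 0.001
grasp_force: 0.0
```

Call:
jog_arm(
  plan=[
    {"claw": 1, "travel": [0.004, -0.013, 0], "turn": [0, 0, 0]},
    {"claw": 1, "travel": [0.004, -0.013, 0], "turn": [0, 0, 0]},
    {"claw": 1, "travel": [0.004, -0.013, 0], "turn": [0, 0, 0]},
    {"claw": 1, "travel": [0.004, -0.013, 0], "turn": [0, 0, 0]},
  ],
)

```text
clock: 16.65
tcp_pos: [0.5229, 0.1224, 0.0513]
eef_rot: [0.599, 0.8, 0.0, -0.0]
wrist_force: [-0.4, 0.3, -0.2]
gripper_width: 0.0
grasp_force: 0.1
```

```bash
python3 st.py
```

```text
t 16.65 p [0.5229 0.1224 0.0513] r 0.1955 th 106.06 yaw-180 -73.7 F [-0.4  0.3 -0.2]
```

Call:
jog_arm(
  plan=[
    {"claw": 1, "travel": [0.003, -0.012, 0], "turn": [0, 0, 0]},
    {"claw": 1, "travel": [0.003, -0.012, 0], "turn": [0, 0, 0]},
    {"claw": 1, "travel": [0.003, -0.012, 0], "turn": [0, 0, 0]},
    {"claw": 1, "travel": [0.003, -0.012, 0], "turn": [0, 0, 0]},
  ],
)

```text
clock: 16.98
tcp_pos: [0.5235, 0.1206, 0.0513]
eef_rot: [0.599, 0.8, 0.0, -0.0]
wrist_force: [-0.2, 0.3, -0.6]
gripper_width: 0.001
grasp_force: 0.3
```

Call:
jog_arm(
  plan=[
    {"claw": 1, "travel": [0.003, -0.012, 0], "turn": [0, 0, 0]},
    {"claw": 1, "travel": [0.003, -0.012, 0], "turn": [0, 0, 0]},
    {"claw": 1, "travel": [0.003, -0.012, 0], "turn": [0, 0, 0]},
    {"claw": 1, "travel": [0.003, -0.012, 0], "turn": [0, 0, 0]},
  ],
)

```text
clock: 17.32
tcp_pos: [0.524, 0.1187, 0.0514]
eef_rot: [0.599, 0.8, 0.0, -0.0]
wrist_force: [-0.3, 1.1, -0.5]
gripper_width: 0.004
grasp_force: 0.5
```

```bash
python3 chk2.py
```

```text
t 17.3167 p [0.524  0.1187 0.0514] r 0.1917 th 106.06 yaw-180 -73.7 F [-0.3  1.1 -0.5]
scene [-8.  8.] 0.242 travel mm 34.8
side [0.5   7.625] 0.131 travel mm -20.8
```

Call:
jog_arm(
  plan=[
    {"claw": 1, "travel": [0.003, -0.01, 0], "turn": [0, 0, 0]},
    {"claw": 1, "travel": [0.003, -0.01, 0], "turn": [0, 0, 0]},
    {"claw": 1, "travel": [0.003, -0.01, 0], "turn": [0, 0, 0]},
    {"claw": 1, "travel": [0.003, -0.01, 0], "turn": [0, 0, 0]},
  ],
)

```text
clock: 17.75
tcp_pos: [0.5244, 0.1171, 0.0514]
eef_rot: [0.599, 0.8, 0.0, -0.0]
wrist_force: [-1.0, 0.7, 0.4]
gripper_width: -0.001
grasp_force: 0.6
```

Call:
jog_arm(
  plan=[
    {"claw": 1, "travel": [0.003, -0.01, 0], "turn": [0, 0, 0]},
    {"claw": 1, "travel": [0.003, -0.01, 0], "turn": [0, 0, 0]},
    {"claw": 1, "travel": [0, 0, 0], "turn": [0, 0, 0]},
  ],
)

```text
clock: 18.0
tcp_pos: [0.5247, 0.1162, 0.0513]
eef_rot: [0.599, 0.8, 0.0, 0.0]
wrist_force: [1.1, 1.0, -0.1]
gripper_width: 0.001
grasp_force: 0.6
```

```bash
python3 st.py
```

```text
t 18.0 p [0.5247 0.1162 0.0513] r 0.189 th 106.07 yaw-180 -73.7 F [ 1.1  1.  -0.1]
```

Call:
jog_arm(
  plan=[
    {"claw": 1, "travel": [0.002, -0.008, 0], "turn": [0, 0, 0]},
    {"claw": 1, "travel": [0.002, -0.008, 0], "turn": [0, 0, 0]},
    {"claw": 1, "travel": [0, 0, 0], "turn": [0, 0, 0]},
  ],
)

```text
clock: 18.25
tcp_pos: [0.5247, 0.116, 0.0514]
eef_rot: [0.599, 0.8, 0.0, -0.0]
wrist_force: [0.1, 2.9, 0.5]
gripper_width: -0.002
grasp_force: 1.6
```

Call:
jog_arm(
  plan=[
    {"claw": 1, "travel": [0.002, -0.008, 0], "turn": [0, 0, 0]},
    {"claw": 1, "travel": [0.002, -0.008, 0], "turn": [0, 0, 0]},
    {"claw": 1, "travel": [0, 0, 0], "turn": [0, 0, 0]},
  ],
)

```text
clock: 18.5
tcp_pos: [0.5247, 0.1159, 0.0514]
eef_rot: [0.599, 0.801, 0.001, -0.001]
wrist_force: [-1.9, 5.9, 0.2]
gripper_width: -0.004
grasp_force: 2.8
```

Call:
jog_arm(
  plan=[
    {"claw": 1, "travel": [0.002, -0.007, 0], "turn": [0, 0, 0]},
    {"claw": 1, "travel": [0, 0, 0], "turn": [0, 0, 0]},
  ],
)

```text
clock: 18.67
tcp_pos: [0.5248, 0.1159, 0.0514]
eef_rot: [0.599, 0.801, 0.001, -0.001]
wrist_force: [-0.7, 6.5, 0.6]
gripper_width: -0.0
grasp_force: 3.2
```

Call:
jog_arm(
  plan=[
    {"claw": 1, "travel": [0.002, -0.007, 0], "turn": [0, 0, 0]},
    {"claw": 1, "travel": [0, 0, 0], "turn": [0, 0, 0]},
  ],
)

```text
clock: 18.83
tcp_pos: [0.5247, 0.1159, 0.0514]
eef_rot: [0.599, 0.801, 0.001, -0.001]
wrist_force: [-1.4, 6.3, 1.3]
gripper_width: -0.0
grasp_force: 3.5
```

The stop is reached: the tab is immovable at 6 N after about 6.5 mm of push. I'll release and retreat.

Call:
jog_arm(
  plan=[
    {"claw": 1, "travel": [-0.02, 0.06, 0], "turn": [0, 0, 0]},
    {"claw": 1, "travel": [-0.07, 0.24, 0], "turn": [0, 0, 0]},
    {"claw": 1, "travel": [-0.1, 0.3, 0], "turn": [0, 0, 0]},
    {"claw": 1, "travel": [0, 0, 0.6], "turn": [0, 0, 0]},
    {"claw": 1, "travel": [0, 0, 0.9], "turn": [0, 0, 0]},
    {"claw": 1, "travel": [0, 0, 0.9], "turn": [0, 0, 0]},
    {"claw": 1, "travel": [0, 0.5, 0.5], "turn": [0, 0, 0]},
    {"claw": 1, "travel": [-0.5, 0.6, 0], "turn": [0, 0, 0]},
    {"claw": 1, "travel": [-0.5, 0.6, 0], "turn": [0, 0, 0]},
    {"claw": 1, "travel": [0, 0, 0], "turn": [0, 0, 0]},
  ],
)

```text
clock: 19.67
tcp_pos: [0.4743, 0.2099, 0.1678]
eef_rot: [0.597, 0.802, 0.0, -0.001]
wrist_force: [-1.1, -0.9, -0.3]
gripper_width: 0.004
grasp_force: 0.0
```

```bash
python3 chk2.py
python3 - <<'E'
from h import *
a=robot.capture("scene")[:,:,::-1];b=robot.capture("side")[:,:,::-1]
f=lambda i,x,y:cv2.resize(i[y:y+80,x:x+80],(400,400),interpolation=3)
cv2.imwrite("pics/crop6.png",np.hstack([f(a,310,192),f(b,270,215)]))
E
```

```text
t 19.6667 p [0.4743 0.2099 0.1678] r 0.294 th 110.45 yaw-180 -73.4 F [-1.1 -0.9 -0.3]
scene [-7.5 -7. ] 0.684 travel mm -10.8
side [-0.75   6.375] 0.403 travel mm -19.1
```

View pics/crop6.png

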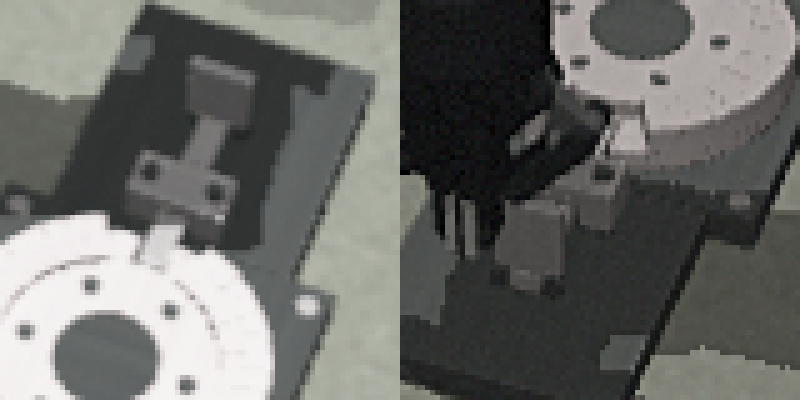

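In the scene crop the tongue fills the notch at (155,248). The tab top at (223,70) has moved about 5.5 px, roughly 19 mm, so the key is home and the robot is clear.

```bash
python3 -c "
from bench import robot
print(robot.hand_in())"
```

```text
the job is handed in; nothing more can be done
None
```

I turned the flange until the key dropped into the notch, pushed the key to its stop at about 6.5 N (about 19 mm of travel in the last picture), backed the robot clear and handed the job in; no verdict came back.

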